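# Cover the round fruit tubs

### The arm

A 6-joint arm with a two-finger parallel gripper is mounted at the origin on the work surface. World frame = base frame: x ahead of the robot, y to its left, z up, the work surface at z = 0. Lengths are in m, angles in rad, forces in N, time in s.
With the tool pointing down it reaches from about 0.375 to 0.975 m from the base axis. Payload 3.8 kg.
Tool frame: the origin (TCP) lies at the very end of the fingers, on their centre line; the grasp point (between the pads) lies 19 mm behind it; z points along the fingers, y is the direction in which the jaws open and shut (so a half turn about z gives the same grasp; the last joint's range is limited). The gripper opens to 85 mm and grips with 20 to 120 N. Pads are 22 mm wide; open, the fingers measure 114 mm over their backs; the gripper's body (76 mm by 85 mm) begins 54 mm behind the grasp point. The pads swing forward as they close: fully open they stand 13 mm farther back than shut.
Start: joints at [-1.357, 0.264, 1.604, -0, 1.274, -0.037], TCP at [0.168, -0.654, 0.231] pointing down, gripper open.
Joint ranges: [-2.63, 2.63], [-0.94, 2.18], [0.31, 2.57], [-1.31, 4.45], [0, 2.66], [-2.55, 2.55]. Speed limits (rad/s): [2.57, 2.57, 3.14, 3.14, 3.14, 3.14].

### API

Orientations are given as a rotation vector (axis times angle).
In Python, from workcell import status, read_camera, camera_info, order gives the robot as it stands.
- The arm moves only by the tool move_arm, never from a script. Its argument "deltas" is a list of rows, each a list of 3 entries, a list of its own where there are three numbers: the turn, a rotation vector about the world's x, y, z as a fraction of full scale, then the shift along the world's x, y, z as a fraction of full scale, then the closure, from -1 (fully open) to 1 (shut), so that 0 is half open. A call has 1 to 20 rows; each row is the pose to reach, as a shift and turn from the pose commanded when the call began; what a row does not reach only later rows make up. Full scale, the value 1, is 0.1 m for a shift and pi/2 rad for a turn. A row lasts 1/8 s, in which the tool goes at most 62.5 mm and 10.7 degrees, less where a joint would pass 70% of its speed; a pose out of reach is approached as far as the arm can. A call with a number of a shift or a turn outside -1 to 1 is refused whole. A call with a gripper value outside its range is refused whole. The fingers move at their own pace and stop on an object; "grip_force" is the grip in N (left out, the last holds). Time passes only in rows, so rows that repeat a pose let the fingers close. It gives the time, the measured TCP pose, the force and the opening at its end, in the units of the state.
- status.read_state(): the state, without advancing time (a new reading comes with each control period).
- read_camera(name): name is "scene" or "top" or "wrist"; returns (picture, depth): 480x640x3 uint8, red, green, blue; 480x640 float32, m along the optical axis (not along the pixel's ray), 0 where there is no reading.
- camera_info(name): a dict with "K" (3x3 intrinsics, pixels), "D" ([k1, k2, p1, p2, k3] as OpenCV has them; the pictures are not rectified), "R" (3x3) and "t" (3): a world point X has camera coordinates R X + t. Camera axes: x right, y down, z forward; pixel columns grow to the right and rows downward; lengths in m; the calibration is good to about 2 mm. A picture is of the moment at which its call begins: read the wrist's pose just before it. camera_info takes no time and is no camera call; for the wrist camera it gives the pose at the moment of the call.
- order.finish_job(): hands the job in, once; it reports no verdict.
The state is a dict: "time": time; "q": joint angles; "joint_vel": joint speeds; "joint_torque": joint torques, N m; "tool_pos": TCP position; "tcp_rot": TCP orientation; "wrist_force": force on the tool from outside, world axes, zero at the start; "torque": the same for the moment, N m; "width": opening from 0.0 (shut) to 1.0 (fully open).
Only numpy, scipy, OpenCV 4.12 (cv2) and the standard library are available. Lean on these libraries where they do the work, as an engineer would, in place of code of your own. Each camera call takes 0.05 s, during which the arm holds its last target. There are 200 camera calls.

### The job

Cover the three round fruit tubs on the stall counter, each with the round lid of its own size: seated flat on the rim, centred, with the plug under it inside the mouth. Set the lids on, do not drop them, and leave the tubs standing where they are. The square box is still being served from: leave it open, and leave its square lid, the jar and the cups where they are.

Things in the scene. Friction and masses are not known exactly. Their poses are not given: they have to be found in the camera images.
- tub_small_rim (a point): The small round open tub, white plastic, fruit pieces inside: mouth 60 mm inside and 68 mm outside diameter, wall 4 mm, 38 mm tall, standing loose on the counter. The point is the centre of its mouth, level with the rim (38 mm above its underside). z up; turn about z means nothing. The fruit stays 12 mm or more below the rim.
- lid_small_knob (a point): The small round green plastic lid, under 130 g, flat on the counter, knob up: plate 80 mm across, 5 mm thick; plug under it 44 mm across, 6 mm deep (8 mm play each side in its mouth); round upright knob 24 mm across, 34 mm tall. The point is on the knob's axis, where to grip: 24 mm above the plate's top, 35 mm above the plug's underside, 29 mm above the rim when the lid is home. z up; yaw means nothing.
- tub_medium_rim (a point): The medium round open tub, white plastic, fruit pieces inside: mouth 84 mm inside and 92 mm outside diameter, wall 4 mm, 38 mm tall, standing loose on the counter. The point is the centre of its mouth, level with the rim (38 mm above its underside). z up; turn about z means nothing. The fruit stays 12 mm or more below the rim.
- lid_medium_knob (a point): The medium round green plastic lid, under 130 g, flat on the counter, knob up: plate 104 mm across, 5 mm thick; plug under it 68 mm across, 6 mm deep (8 mm play each side in its mouth); round upright knob 24 mm across, 34 mm tall. The point is on the knob's axis, where to grip: 24 mm above the plate's top, 35 mm above the plug's underside, 29 mm above the rim when the lid is home. z up; yaw means nothing.
- tub_large_rim (a point): The large round open tub, white plastic, fruit pieces inside: mouth 108 mm inside and 116 mm outside diameter, wall 4 mm, 38 mm tall, standing loose on the counter. The point is the centre of its mouth, level with the rim (38 mm above its underside). z up; turn about z means nothing. The fruit stays 12 mm or more below the rim.
- lid_large_knob (a point): The large round green plastic lid, under 130 g, flat on the counter, knob up: plate 128 mm across, 5 mm thick; plug under it 92 mm across, 6 mm deep (8 mm play each side in its mouth); round upright knob 24 mm across, 34 mm tall. The point is on the knob's axis, where to grip: 24 mm above the plate's top, 35 mm above the plug's underside, 29 mm above the rim when the lid is home. z up; yaw means nothing.
- box_square_rim (a point): The square open box, white plastic with fruit, 80 x 80 mm outside, 38 mm tall, loose. It stays open. The point is the centre of its mouth, level with the rim; x and y run along its sides, z up.
- lid_square_knob (a point): The square lid of that box, green plastic like the others, 92 x 92 mm plate with the same knob, flat on the counter. It stays where it is. The point is on the knob's axis, 35 mm above the counter; x and y run along its sides, z up.
- jar: Bystander: a closed jar with a blue cap, 76 mm in diameter, 110 mm tall, standing beyond the work. Origin at the centre of its underside, z up.
- cups: Bystander: a stack of brown drinking cups, 72 mm in diameter, about 107 mm tall, standing beyond the work. Origin at the centre of its underside, z up.
Things that resemble listed ones, but are neither listed nor needed, are in the scene too. Leave any blue look-alike of the part that bears lid_medium_knob alone.

How it is judged:
By the outcome, as a careful person would: the job done as asked, in the order asked, and still so for the second after the job is handed in, with the robot touching nothing.
It also fails if it takes over 102 s, if anything falls off the work surface, if the arm or the gripper's body presses on something with over 40 N, if the wrist force passes 120 N, or if a joint passes its speed limit or range.

## Working session

There is one attempt and no reset: what is moved stays moved. The work goes in short steps, Python scripts to look and compute and a tool call to move; the robot and the scene stay as the last step left them, time stands still between calls to the robot, and variables do not carry over. Pictures are saved under pics/ and viewed, about 12 in all and at most 16, crops included, and the job is handed in when it is done.

Besides the shell and the picture viewer there is one more tool, called after "Call:" by a JSON object that holds its "op" and its "data". move_arm: Moves the arm, as the interface text tells. Its arguments: {"type":"object","properties":{"deltas":{"type":"array","items":{"type":"array"}},"grip_force":{"type":"number"}},"required":["deltas"]}

```bash
mkdir -p pics; ls; cat > h.py <<'E'
import numpy as np, cv2
from workcell import status, read_camera, camera_info, order
def grab(n):
    ci=camera_info(n); p,d=read_camera(n); return ci,p,d
def cloud(ci,d):
    h,w=d.shape; u,v=np.meshgrid(np.arange(w),np.arange(h))
    pts=np.stack([u,v],-1).reshape(-1,1,2).astype(np.float64)
    K=np.array(ci["K"],float);D=np.array(ci["D"],float)
    n=cv2.undistortPoints(pts,K,D).reshape(h,w,2)
    c=np.dstack([n[...,0]*d,n[...,1]*d,d])
    R=np.array(ci["R"]);t=np.array(ci["t"])
    X=(c-t)@R; X[d<=0]=np.nan
    return X
E
python3 - <<'E'
from h import *
print(status.read_state())
for n in("scene","top"):
    ci,p,d=grab(n); cv2.imwrite(f"pics/{n}0.png",p[...,::-1]); np.savez(f"{n}0.npz",p=p,X=cloud(ci,d),d=d)
    R=np.array(ci["R"]);print(n,-R.T@np.array(ci["t"]),R[2])
E
```

```text
pics
{'time': 0.0, 'q': array([-1.35690450e+00,  2.64763651e-01,  1.60540472e+00,  2.96851920e-05,
        1.27367762e+00, -3.69200516e-02]), 'joint_vel': array([ 4.96776563e-04, -1.46939933e-03, -2.04083889e-04,  2.40210876e-05,
        7.85390883e-04,  3.07809335e-04]), 'joint_torque': array([ 2.28880701e-03, -5.15109229e+01, -3.67315578e+01,  3.37048441e-04,
        1.30540301e-02, -9.58843032e-07]), 'tool_pos': array([ 0.16736633, -0.65315896,  0.22993835]), 'tcp_rot': array([-3.11469397e+00, -3.92647903e-01,  2.68201488e-04]), 'wrist_force': array([-0.73315439,  1.29173429, -0.44221606]), 'torque': array([ 0.02023257,  0.01451237, -0.01801317]), 'width': 1.0002337388036602}
scene [1.23169284 0.26854975 1.27351146] [-0.48565277 -0.22918516 -0.84357308]
top [ 0.37037672 -0.06046324  1.43856794] [ 0.1456578  -0.00152782 -0.98933385]
```

View pics/top0.png

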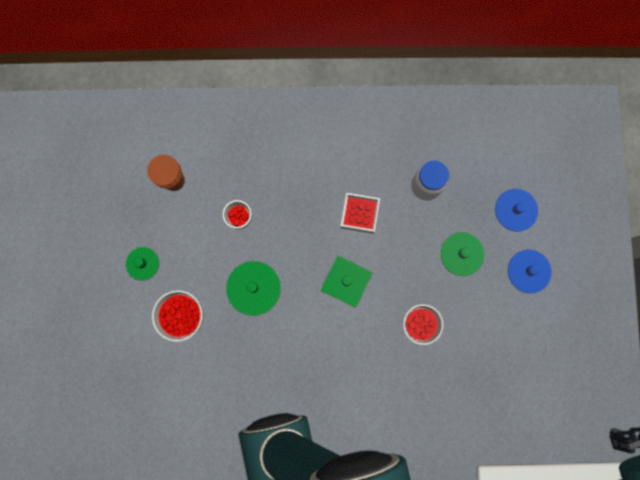

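View pics/scene0.png

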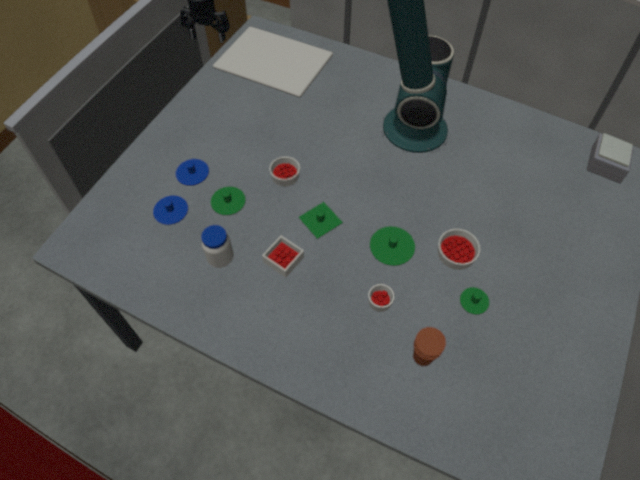

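The top view shows:
- **Green round lids:** small at (142,263), large at (253,288), medium at (462,254).
- **Tubs:** small at (237,214), large at (177,316), medium at (423,324).
- **Leave alone:** square lid (347,281), box (361,212), jar (432,177), cups (165,172).
- **Blue look-alikes:** (516,210) and (529,271).

The medium lid is the green round one at (462,254), since the two blue ones are excluded. I'll measure from both cameras and confirm it in a crop.

```bash
cat >> h.py <<'E'
def plane_xy(ci,uv,z):
    n=cv2.undistortPoints(np.asarray(uv,float).reshape(-1,1,2),np.array(ci["K"],float),np.array(ci["D"],float)).reshape(-1,2)
    R=np.array(ci["R"]);t=np.array(ci["t"]);C=-R.T@t
    r=np.c_[n,np.ones(len(n))]@R
    return (C+r*((z-C[2])/r[:,2])[:,None])[:,:2]
def fit(P):
    A=np.c_[2*P,np.ones(len(P))]; s=np.linalg.lstsq(A,(P**2).sum(1),rcond=None)[0]
    return s[:2],np.sqrt(s[2]+s[:2]@s[:2])
def blobs(p,kind,amin=150):
    hsv=cv2.cvtColor(p,cv2.COLOR_RGB2HSV);H,S,V=cv2.split(hsv)
    if kind=="green": m=(H>45)&(H<80)&(S>120)&(V>40)
    if kind=="blue": m=(H>100)&(H<130)&(S>120)&(V>60)
    if kind=="red": m=((H<8)|(H>172))&(S>150)&(V>100)
    m=cv2.morphologyEx(m.astype(np.uint8),cv2.MORPH_CLOSE,np.ones((5,5)))
    n,l,st,c=cv2.connectedComponentsWithStats(m)
    return [(l==i,c[i],st[i,4]) for i in range(1,n) if st[i,4]>amin]
E
python3 - <<'E'
from h import *
for n in("scene","top"):
    ci=camera_info(n); f=np.load(f"{n}0.npz");p,X=f["p"],f["X"]
    for m,c,a in blobs(p,"green"):
        # plate outline: fit at z=.011 by contour of hull
        cs=max(cv2.findContours(m.astype(np.uint8),0,1)[0],key=len)
        P=plane_xy(ci,cs.reshape(-1,2),.011); q,r=fit(P)
        for _ in range(3):
            e=abs(np.hypot(*(P-q).T)-r); k=e<max(.0015,np.median(e)*1.5); q,r=fit(P[k])
        mm=m&(X[...,2]>.03); 
        print(n,"green",c.round(),a,"plate",q.round(4),"r",r.round(4),"platez",np.nanmedian(X[m][:,2]).round(4),"knob",np.nanmean(X[mm],0).round(4) if mm.any() else 0, mm.sum())
    # rims
    hsv=cv2.cvtColor(p,cv2.COLOR_RGB2HSV)
    w=((hsv[...,1]<45)&(hsv[...,2]>150)).astype(np.uint8)
    for m,c,a in blobs(p,"red",60):
        if a>6000: continue
        u,v=c.astype(int); rr=45
        lab=np.zeros_like(w); cv2.circle(lab,(u,v),int(np.sqrt(a/np.pi)*1.6+5),1,-1)
        s=(lab>0)&(abs(X[...,2]-.038)<.005)
        Q=X[s][:,:2]
        if len(Q)<10: print("no rim",c,a);continue
        q,r=fit(Q)
        print(n,"tub",c.round(),a,"c",q.round(4),"r mean",r.round(4),"z",np.median(X[s][:,2]).round(4),len(Q))
f=np.load("top0.npz");cv2.imwrite("pics/cropA.png",cv2.resize(f["p"][140:360,110:570,::-1],None,fx=1.7,fy=1.7,interpolation=3))
E
```

```text
scene green [228. 200.] 727 plate [ 0.5324 -0.3825] r 0.0486 platez 0.0107 knob [ 0.5346 -0.38    0.0411] 62
scene green [320. 220.] 787 plate [ 0.4714 -0.1092] r 0.0466 platez 0.0116 knob [ 0.4721 -0.1094  0.0423] 69
scene green [392. 246.] 1324 plate [0.4581 0.108 ] r 0.0606 platez 0.0115 knob [0.4596 0.1075 0.0424] 74
scene green [474. 300.] 571 plate [0.5176 0.3701] r 0.0367 platez 0.0118 knob [0.5204 0.3685 0.0421] 73
scene tub [284. 170.] 245 c [ 0.3709 -0.2805] r mean 0.0435 z 0.0364 125
scene tub [458. 249.] 666 c [0.3943 0.2779] r mean 0.0556 z 0.0373 222
scene tub [283. 255.] 391 c [ 0.6291 -0.1438] r mean 0.044 z 0.0372 213
scene tub [380. 298.] 203 c [0.6276 0.1434] r mean 0.0317 z 0.0379 134
top green [462. 254.] 1427 plate [ 0.5318 -0.3862] r 0.0493 platez 0.0118 knob [ 0.5313 -0.3842  0.0435] 85
top green [142. 263.] 855 plate [0.517 0.367] r 0.038 platez 0.0121 knob [0.516  0.3648 0.0436] 103
top green [346. 281.] 1487 plate [ 0.4705 -0.1125] r 0.0475 platez 0.0117 knob [ 0.4705 -0.1125  0.044 ] 88
top green [253. 288.] 2290 plate [0.4574 0.1049] r 0.0618 platez 0.0117 knob [0.457  0.1036 0.0446] 92
top tub [360. 212.] 769 c [ 0.6293 -0.146 ] r mean 0.0438 z 0.0384 234
top tub [238. 215.] 334 c [0.6273 0.1407] r mean 0.0313 z 0.0376 152
top tub [179. 315.] 1373 c [0.3935 0.275 ] r mean 0.0545 z 0.0378 296
top tub [421. 324.] 776 c [ 0.3686 -0.2841] r mean 0.0434 z 0.0379 224
```

View pics/cropA.png

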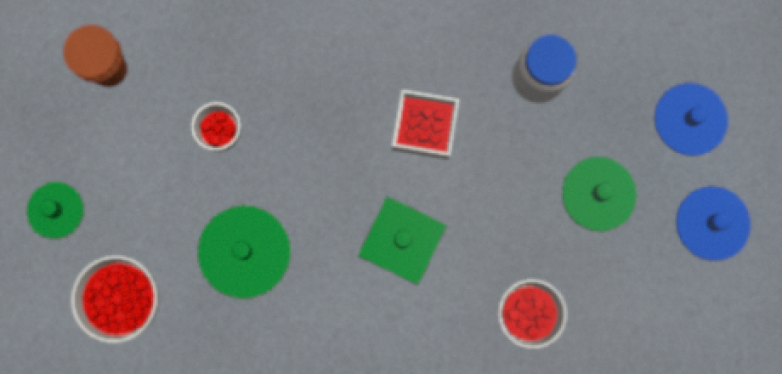

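The crop confirms it: three round green lids of clearly different sizes, a square green lid, and two blue look-alikes on the right. The fitted radii match the three given sizes. I'll go to the medium lid first and look with the wrist camera.

Call:
{"op": "move_arm", "data": {"deltas": [[[0, 0, 0], [0.3, 0.22, 0], 0], [[0, 0, 0], [0.6, 0.45, 0], 0], [[0, 0, 0], [0.91, 0.67, 0], 0]], "grip_force": 40}}

```text
time: 0.48
tool_pos: [0.259, -0.5858, 0.2305]
tcp_rot: [-3.116, -0.392, 0.0]
wrist_force: [0.1, -0.0, -0.5]
width: 0.499
```

Call:
{"op": "move_arm", "data": {"deltas": [[[0, 0, 0], [0.3, 0.22, 0], 0], [[0, 0, 0], [0.6, 0.45, 0], 0], [[0, 0, 0], [0.91, 0.67, 0], 0]]}}

```text
time: 0.85
tool_pos: [0.3502, -0.5188, 0.2307]
tcp_rot: [-3.116, -0.393, 0.001]
wrist_force: [-0.7, -0.9, 0.3]
width: 0.497
```

Call:
{"op": "move_arm", "data": {"deltas": [[[0, 0, 0], [0.3, 0.22, 0], 0], [[0, 0, 0], [0.6, 0.45, 0], 0], [[0, 0, 0], [0.91, 0.67, 0], 0]]}}

```text
time: 1.23
tool_pos: [0.4411, -0.4517, 0.2307]
tcp_rot: [-3.116, -0.393, 0.001]
wrist_force: [-0.1, -0.9, -0.4]
width: 0.501
```

Call:
{"op": "move_arm", "data": {"deltas": [[[0, 0, 0], [0.3, 0.22, 0], 0], [[0, 0, 0], [0.6, 0.45, 0], 0], [[0, 0, 0], [0.91, 0.67, -0.2], 0], [[0, 0, 0], [0.91, 0.67, -0.5], 0], [[0, 0, 0], [0.91, 0.67, -0.5], 0], [[0, 0, 0], [0.91, 0.67, -0.5], 0]]}}

```text
time: 1.98
tool_pos: [0.5314, -0.3862, 0.1817]
tcp_rot: [3.117, 0.392, -0.0]
wrist_force: [-0.2, -0.5, -0.4]
width: 0.497
```

```bash
cat >> h.py <<'E'
def wrist(name):
    s=status.read_state(); ci,p,d=grab("wrist"); X=cloud(ci,d)
    cv2.imwrite(f"pics/{name}.png",p[...,::-1]); np.savez(name+".npz",p=p,X=X,d=d)
    print(s["time"],s["tool_pos"].round(4),s["tcp_rot"].round(4),s["width"].round(3),s["wrist_force"].round(2))
    return ci,p,X
def lids(ci,p,X,z0=.0):
    for m,c,a in blobs(p,"green",800):
        cs=max(cv2.findContours(m.astype(np.uint8),0,1)[0],key=len).reshape(-1,2)
        cs=cs[(cs>2).all(1)&(cs[:,0]<637)&(cs[:,1]<477)]
        P=plane_xy(ci,cs,z0+.011); q,r=fit(P)
        for _ in range(4):
            e=abs(np.hypot(*(P-q).T)-r); k=e<max(.001,np.median(e)*1.5); q,r=fit(P[k])
        mm=m&(X[...,2]>z0+.035)
        print("lid",c.round(),a,"plate",q.round(4),"r",r.round(4),"z",np.nanmedian(X[m][:,2]).round(4),"knob",np.nanmean(X[mm],0).round(4) if mm.any() else 0)
E
python3 - <<'E'
from h import *
ci,p,X=wrist("w1"); lids(ci,p,X)
E
```

```text
Traceback (most recent call last):
  File "h.py", line 33, in wrist
    print(s["time"],s["tool_pos"].round(4),s["tcp_rot"].round(4),s["width"].round(3),s["wrist_force"].round(2))
                                                                 ^^^^^^^^^^^^^^^^
AttributeError: 'float' object has no attribute 'round'
```

View pics/w1.png

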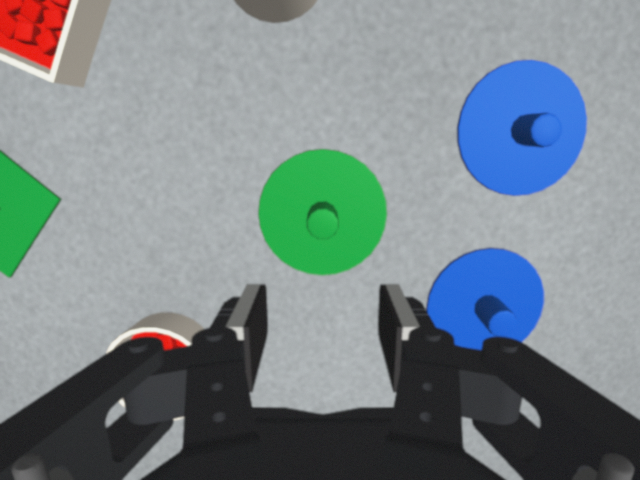

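The wrist view shows the green medium lid whole at (322,212), with its knob at (322,221), between the half-open fingers. The tub M is at the lower left, and the blue lids are at the right.

```bash
sed -i 's/s\["width"\].round(3)/round(s["width"],3)/' h.py
python3 - <<'E'
from h import *
ci,p,X=wrist("w2"); lids(ci,p,X)
R=np.array(ci["R"]);print("cam",-R.T@np.array(ci["t"]),R[2])
E
```

```text
2.025 [ 0.5317 -0.3867  0.1826] [3.1158e+00 3.9170e-01 1.8000e-03] 0.496 [0.76 0.01 0.58]
lid [321. 212.] 12384 plate [ 0.5308 -0.3859] r 0.0504 z 0.0101 knob [ 0.5311 -0.386   0.0433]
lid [ 20. 213.] 4139 plate [ 0.4688 -0.1274] r 0.0431 z 0.0098 knob 0
cam [ 0.59375384 -0.37029443  0.32414117] [-0.24960461 -0.06544234 -0.96613397]
```

The knob is at (0.531, -0.386), within 1 mm of under the TCP. I'll descend to TCP z ≈ 0.017, grip and lift slightly.

Call:
{"op": "move_arm", "data": {"deltas": [[[0, 0, 0], [0, 0, -0.3], 0], [[0, 0, 0], [0, 0, -0.6], 0], [[0, 0, 0], [-0.01, 0.01, -0.85], 0], [[0, 0, 0], [-0.01, 0.01, -1], 0]]}}

```text
time: 2.58
tool_pos: [0.5302, -0.3853, 0.0811]
tcp_rot: [3.117, 0.392, 0.0]
wrist_force: [1.2, 0.2, -0.2]
width: 0.498
```

Call:
{"op": "move_arm", "data": {"deltas": [[[0, 0, 0], [0, 0, -0.2], 0], [[0, 0, 0], [0, 0, -0.4], 0], [[0, 0, 0], [0, 0, -0.55], 0], [[0, 0, 0], [0, 0, -0.65], 0], [[0, 0, 0], [0, 0, -0.65], 0], [[0, 0, 0], [0, 0, -0.65], 0]]}}

```text
time: 3.32
tool_pos: [0.531, -0.3852, 0.0169]
tcp_rot: [3.116, 0.393, 0.001]
wrist_force: [0.1, -0.1, -0.4]
width: 0.498
```

Call:
{"op": "move_arm", "data": {"deltas": [[[0, 0, 0], [0, 0, 0], 0.3], [[0, 0, 0], [0, 0, 0], 0.5], [[0, 0, 0], [0, 0, 0], 1], [[0, 0, 0], [0, 0, 0], 1], [[0, 0, 0], [0, 0, 0], 1], [[0, 0, 0], [0, 0, 0], 1]]}}

```text
time: 4.08
tool_pos: [0.5312, -0.3854, 0.0173]
tcp_rot: [3.116, 0.393, 0.002]
wrist_force: [-0.2, 0.7, 4.5]
width: 0.267
```

Call:
{"op": "move_arm", "data": {"deltas": [[[0, 0, 0], [0, 0, 0.05], 1], [[0, 0, 0], [0, 0, 0.2], 1], [[0, 0, 0], [0, 0, 0.4], 1], [[0, 0, 0], [0, 0, 0.6], 1], [[0, 0, 0], [0, 0, 0.8], 1], [[0, 0, 0], [0, 0, 0.8], 1], [[0, 0, 0], [0, 0, 0.8], 1]]}}

```text
time: 4.95
tool_pos: [0.5303, -0.3847, 0.0962]
tcp_rot: [-3.117, -0.393, 0.0]
wrist_force: [-0.4, -0.3, -1.1]
width: 0.267
```

```bash
python3 - <<'E'
from h import *
ci,p,X=wrist("w3")
K=X[(X[...,2]>.06)&(X[...,2]<.16)]
for m,c,a in blobs(p,"green",800): print(c,a,np.nanmedian(X[m],0), fit(plane_xy(ci,max(cv2.findContours(m.astype(np.uint8),0,1)[0],key=len).reshape(-1,2),.091)))
E
```

```text
4.95 [ 0.5303 -0.3847  0.0962] [-3.1168e+00 -3.9280e-01  2.0000e-04] 0.267 [-0.37 -0.29 -1.11]
[322.46491563 271.05932944] 36626 [ 0.54262301 -0.38219168  0.08887139] (array([ 0.53400497, -0.38343026]), np.float64(0.042748798908179376))
```

View pics/w3.png

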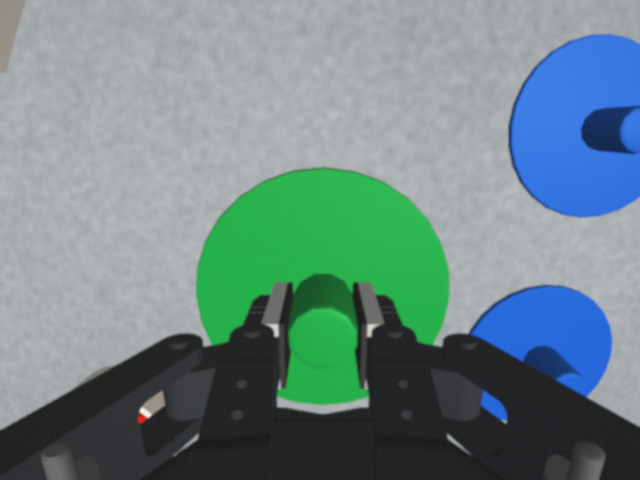

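The lid is held level, with the knob at (322,320) between the pads. I'll carry it to the medium tub at (0.3685, -0.284) and stop about 12 mm above seating.

Call:
{"op": "move_arm", "data": {"deltas": [[[0, 0, 0], [-0.1, 0.06, 0.05], 1], [[0, 0, 0], [-0.25, 0.16, 0.1], 1], [[0, 0, 0], [-0.5, 0.31, 0.1], 1], [[0, 0, 0], [-0.75, 0.47, 0.1], 1], [[0, 0, 0], [-0.9, 0.57, 0.1], 1]]}}

```text
time: 5.62
tool_pos: [0.438, -0.3261, 0.106]
tcp_rot: [-3.116, -0.392, 0.002]
wrist_force: [-0.4, -0.0, -0.9]
width: 0.269
```

Call:
{"op": "move_arm", "data": {"deltas": [[[0, 0, 0], [-0.2, 0.12, 0], 1], [[0, 0, 0], [-0.4, 0.25, 0], 1], [[0, 0, 0], [-0.6, 0.37, 0], 1], [[0, 0, 0], [-0.72, 0.45, 0], 1], [[0, 0, 0], [-0.72, 0.45, -0.2], 1], [[0, 0, 0], [-0.72, 0.45, -0.35], 1], [[0, 0, 0], [-0.72, 0.45, -0.45], 1], [[0, 0, 0], [-0.72, 0.45, -0.45], 1], [[0, 0, 0], [-0.72, 0.45, -0.45], 1]]}}

```text
time: 6.75
tool_pos: [0.3689, -0.2832, 0.0615]
tcp_rot: [3.117, 0.393, 0.0]
wrist_force: [0.4, -0.3, -0.9]
width: 0.265
```

```bash
python3 - <<'E'
from h import *
print(status.read_state()["tool_pos"])
ci,p,X=wrist("w4"); ci,p,d=grab("top"); X=cloud(ci,d); np.savez("top1.npz",p=p,X=X)
a=cv2.resize(p[270:400,350:500,::-1],None,fx=4,fy=4,interpolation=2);cv2.imwrite("pics/t1.png",a)
E
```

```text
[ 0.36891385 -0.28316208  0.06150822]
6.75 [ 0.3689 -0.2832  0.0615] [3.1167e+00 3.9310e-01 4.0000e-04] 0.265 [ 0.37 -0.33 -0.89]
```

View pics/t1.png

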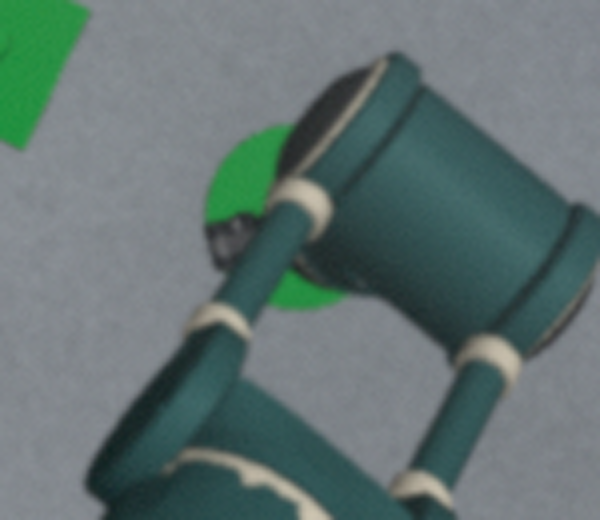

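The top view is mostly blocked by the arm, so I'll rely on the measured numbers. Seating needs TCP z ≈ 0.049, about 12 mm below here.

Call:
{"op": "move_arm", "data": {"deltas": [[[0, 0, 0], [0, 0, -0.04], 1], [[0, 0, 0], [0, 0, -0.07], 1], [[0, 0, 0], [0, 0, -0.1], 1], [[0, 0, 0], [0, 0, -0.12], 1], [[0, 0, 0], [0, 0, -0.125], 1], [[0, 0, 0], [0, 0, -0.125], 1], [[0, 0, 0], [0, 0, -0.125], 1]]}}

```text
time: 7.72
tool_pos: [0.3683, -0.2827, 0.0496]
tcp_rot: [-3.116, -0.393, 0.001]
wrist_force: [-4.4, 3.1, 7.7]
width: 0.271
```

Contact came at the expected height. A plug caught on the rim would have stopped it 6 mm higher. I'll release and lift.

Call:
{"op": "move_arm", "data": {"deltas": [[[0, 0, 0], [0, 0, 0.005], 0.4], [[0, 0, 0], [0, 0, 0.005], 0.2], [[0, 0, 0], [0, 0, 0.005], 0], [[0, 0, 0], [0, 0, 0.005], 0], [[0, 0, 0], [0, 0, 0.1], 0], [[0, 0, 0], [0, 0, 0.3], 0], [[0, 0, 0], [0, 0, 0.6], 0], [[0, 0, 0], [0, 0, 1], 0]]}}

```text
time: 8.72
tool_pos: [0.3679, -0.2823, 0.1494]
tcp_rot: [-3.116, -0.393, 0.002]
wrist_force: [0.0, -0.3, 0.5]
width: 0.499
```

Call:
{"op": "move_arm", "data": {"deltas": [[[0, 0, 0], [0.1, 0.25, 0.2], 0], [[0, 0, 0], [0.2, 0.6, 0.3], 0], [[0, 0, 0], [0.3, 1, 0.3], 0]]}}

```text
time: 9.1
tool_pos: [0.3998, -0.1828, 0.181]
tcp_rot: [3.115, 0.391, 0.005]
wrist_force: [0.4, 0.3, 0.1]
width: 0.501
```

Call:
{"op": "move_arm", "data": {"deltas": [[[0, 0, 0], [0.1, 0.3, 0], 0], [[0, 0, 0], [0.2, 0.6, 0], 0], [[0, 0, 0], [0.2, 1, 0], 0]]}}

```text
time: 9.48
tool_pos: [0.4194, -0.0821, 0.1798]
tcp_rot: [3.116, 0.392, 0.003]
wrist_force: [0.8, 0.8, 0.6]
width: 0.499
```

Call:
{"op": "move_arm", "data": {"deltas": [[[0, 0, 0], [0.1, 0.3, 0], 0], [[0, 0, 0], [0.2, 0.6, 0], 0], [[0, 0, 0], [0.2, 1, 0], 0]]}}

```text
time: 9.85
tool_pos: [0.4394, 0.018, 0.1797]
tcp_rot: [3.117, 0.392, 0.003]
wrist_force: [0.1, 0.4, 0.1]
width: 0.501
```

Call:
{"op": "move_arm", "data": {"deltas": [[[0, 0, 0], [0.1, 0.3, 0], 0], [[0, 0, 0], [0.18, 0.6, 0], 0], [[0, 0, 0], [0.18, 0.88, 0], 0], [[0, 0, 0], [0.18, 0.88, 0], 0], [[0, 0, 0], [0.18, 0.88, 0], 0]]}}

```text
time: 10.48
tool_pos: [0.4565, 0.1047, 0.1791]
tcp_rot: [3.116, 0.394, 0.0]
wrist_force: [-0.1, 0.0, -0.5]
width: 0.499
```

```bash
cat >> h.py <<'E'
def rims(ci,p,X):
    for m,c,a in blobs(p,"red",60):
        if a>30000: continue
        lab=cv2.dilate(m.astype(np.uint8),np.ones((3,3)),iterations=int(np.sqrt(a)*.4+6))>0
        s=lab&(abs(X[...,2]-.038)<.004); Q=X[s][:,:2]
        if len(Q)>10: q,r=fit(Q); print("tub",c.round(),"c",q.round(4),"rmean",r.round(4),len(Q))
E
python3 - <<'E'
from h import *
ci,p,X=wrist("w5"); lids(ci,p,X); rims(ci,p,X)
ci,p,d=grab("top"); X=cloud(ci,d); cv2.imwrite("pics/t2.png",p[130:370,110:570,::-1])
for m,c,a in blobs(p,"green"):
    s=m&(abs(X[...,2]-.0435)<.004)&(np.hypot(X[...,0]-.3685,X[...,1]+.284)<.08)
    if s.sum()>30: print("M lid plate pts",X[s].mean(0),X[s][:,2].std(),s.sum())
print("top");lids(ci,p,X);
for z in(.032,):lids(ci,p,X,z)
E
```

```text
10.475 [0.4565 0.1047 0.1791] [3.1163e+00 3.9370e-01 2.0000e-04] 0.499 [-0.14  0.03 -0.54]
lid [25. 59.] 5147 plate [0.5152 0.3644] r 0.0384 z 0.01 knob 0
lid [322. 210.] 19236 plate [0.4563 0.1054] r 0.0622 z 0.01 knob [0.4566 0.1054 0.0433]
lid [573. 260.] 10284 plate [ 0.4696 -0.1102] r 0.0479 z 0.0101 knob [ 0.4697 -0.1091  0.0425]
tub [333.   2.] c [0.6174 0.1393] rmean 0.0243 437
tub [ 97. 238.] c [0.393 0.275] rmean 0.0554 2652
M lid plate pts [ 0.36949653 -0.28184197  0.04364921] 0.002059219632480832 1195
top
lid [142. 263.] 853 plate [0.5172 0.3669] r 0.038 z 0.0124 knob [0.5161 0.3649 0.0445]
lid [346. 281.] 1489 plate [ 0.4707 -0.1124] r 0.0469 z 0.0116 knob [ 0.4706 -0.1125  0.0451]
lid [423. 324.] 1577 plate [ 0.3692 -0.2878] r 0.0506 z 0.0441 knob [ 0.369  -0.2821  0.046 ]
lid [142. 263.] 853 plate [0.5138 0.3573] r 0.0372 z 0.0124 knob 0
lid [346. 281.] 1489 plate [ 0.4684 -0.1113] r 0.0459 z 0.0116 knob 0
lid [423. 324.] 1577 plate [ 0.3692 -0.2827] r 0.0495 z 0.0441 knob [ 0.3686 -0.2828  0.0766]
```

View pics/t2.png

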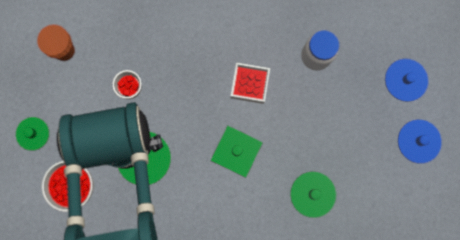

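View pics/w5.png

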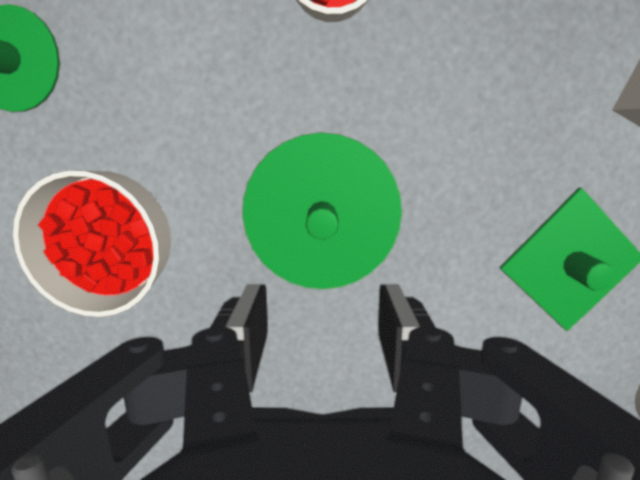

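The medium lid reads plate-top z 0.044 (expected 0.043), within about 1.5 mm of the tub centre. The wrist picture shows the large lid at (322,210) right ahead of the jaws and the large tub at (90,243). The large lid is at (0.4565, 0.1054) and the large tub at (0.393, 0.275), and both cameras agree. Next I'll grip the large lid.

Call:
{"op": "move_arm", "data": {"deltas": [[[0, 0, 0], [0, 0, -0.3], 0], [[0, 0, 0], [0, 0, -0.6], 0], [[0, 0, 0], [0, 0.01, -0.85], 0], [[0, 0, 0], [0, 0.01, -1], 0]]}}

```text
time: 11.08
tool_pos: [0.4557, 0.1051, 0.0775]
tcp_rot: [3.117, 0.391, -0.003]
wrist_force: [0.1, 0.5, 0.7]
width: 0.505
```

Call:
{"op": "move_arm", "data": {"deltas": [[[0, 0, 0], [0, 0, -0.2], 0], [[0, 0, 0], [0, 0, -0.4], 0], [[0, 0, 0], [0, 0, -0.53], 0], [[0, 0, 0], [0, 0, -0.62], 0], [[0, 0, 0], [0, 0, -0.62], 0], [[0, 0, 0], [0, 0, -0.62], 0]]}}

```text
time: 11.82
tool_pos: [0.4572, 0.1062, 0.0174]
tcp_rot: [-3.117, -0.393, -0.002]
wrist_force: [0.1, -0.3, 0.5]
width: 0.499
```

Call:
{"op": "move_arm", "data": {"deltas": [[[0, 0, 0], [0, 0, 0], 0.3], [[0, 0, 0], [0, 0, 0], 0.5], [[0, 0, 0], [0, 0, 0], 1], [[0, 0, 0], [0, 0, 0], 1], [[0, 0, 0], [0, 0, 0], 1], [[0, 0, 0], [0, 0, 0], 1]]}}

```text
time: 12.58
tool_pos: [0.4572, 0.1063, 0.0176]
tcp_rot: [-3.117, -0.393, -0.002]
wrist_force: [-1.5, 0.2, 5.9]
width: 0.262
```

Call:
{"op": "move_arm", "data": {"deltas": [[[0, 0, 0], [0, 0, 0.05], 1], [[0, 0, 0], [0, 0, 0.2], 1], [[0, 0, 0], [0, 0, 0.4], 1], [[0, 0, 0], [0, 0, 0.6], 1], [[0, 0, 0], [0, 0, 0.8], 1], [[0, 0, 0], [0, 0, 0.9], 1], [[0, 0, 0], [0, 0, 0.9], 1], [[0, 0, 0], [0, 0, 0.9], 1]]}}

```text
time: 13.58
tool_pos: [0.4559, 0.106, 0.1061]
tcp_rot: [3.117, 0.393, -0.002]
wrist_force: [-0.8, 0.1, -0.9]
width: 0.265
```

Call:
{"op": "move_arm", "data": {"deltas": [[[0, 0, 0], [-0.04, 0.1, 0], 1], [[0, 0, 0], [-0.1, 0.27, 0], 1], [[0, 0, 0], [-0.19, 0.51, 0], 1], [[0, 0, 0], [-0.28, 0.75, 0], 1], [[0, 0, 0], [-0.33, 0.9, 0], 1]]}}

```text
time: 14.2
tool_pos: [0.4224, 0.1972, 0.1061]
tcp_rot: [3.117, 0.395, -0.002]
wrist_force: [-0.1, 0.3, -0.7]
width: 0.269
```

Call:
{"op": "move_arm", "data": {"deltas": [[[0, 0, 0], [-0.08, 0.22, 0], 1], [[0, 0, 0], [-0.16, 0.45, 0], 1], [[0, 0, 0], [-0.23, 0.65, 0], 1], [[0, 0, 0], [-0.3, 0.79, 0], 1], [[0, 0, 0], [-0.3, 0.79, -0.1], 1], [[0, 0, 0], [-0.3, 0.79, -0.25], 1], [[0, 0, 0], [-0.3, 0.79, -0.4], 1], [[0, 0, 0], [-0.3, 0.79, -0.45], 1], [[0, 0, 0], [-0.3, 0.79, -0.45], 1], [[0, 0, 0], [-0.3, 0.79, -0.45], 1]]}}

```text
time: 15.45
tool_pos: [0.394, 0.2752, 0.0622]
tcp_rot: [-3.117, -0.392, -0.001]
wrist_force: [-0.3, 0.6, -1.4]
width: 0.262
```

Call:
{"op": "move_arm", "data": {"deltas": [[[0, 0, 0], [-0.005, 0, -0.04], 1], [[0, 0, 0], [-0.005, 0, -0.07], 1], [[0, 0, 0], [-0.005, 0, -0.1], 1], [[0, 0, 0], [-0.005, 0, -0.12], 1], [[0, 0, 0], [-0.005, 0, -0.125], 1], [[0, 0, 0], [-0.005, 0, -0.125], 1], [[0, 0, 0], [-0.005, 0, -0.125], 1]]}}

```text
time: 16.32
tool_pos: [0.3929, 0.2751, 0.0499]
tcp_rot: [3.117, 0.393, -0.001]
wrist_force: [-2.2, -0.9, 5.7]
width: 0.266
```

The lid touched down at the expected height. I'll release it and go over the small lid.

Call:
{"op": "move_arm", "data": {"deltas": [[[0, 0, 0], [0, 0, 0.005], 0.4], [[0, 0, 0], [0, 0, 0.005], 0.2], [[0, 0, 0], [0, 0, 0.005], 0], [[0, 0, 0], [0, 0, 0.005], 0], [[0, 0, 0], [0, 0, 0.1], 0], [[0, 0, 0], [0, 0, 0.3], 0], [[0, 0, 0], [0, 0, 0.6], 0], [[0, 0, 0], [0, 0, 1], 0]]}}

```text
time: 17.32
tool_pos: [0.3923, 0.2747, 0.1499]
tcp_rot: [3.116, 0.393, -0.003]
wrist_force: [1.1, 0.7, -0.8]
width: 0.502
```

Call:
{"op": "move_arm", "data": {"deltas": [[[0, 0, 0], [0.2, 0.15, 0.1], 0], [[0, 0, 0], [0.45, 0.32, 0.3], 0], [[0, 0, 0], [0.7, 0.5, 0.3], 0]]}}

```text
time: 17.7
tool_pos: [0.4651, 0.3265, 0.1825]
tcp_rot: [-3.115, -0.393, -0.007]
wrist_force: [0.1, 0.4, -0.4]
width: 0.501
```

Call:
{"op": "move_arm", "data": {"deltas": [[[0, 0, 0], [0.25, 0.2, 0], 0], [[0, 0, 0], [0.52, 0.41, 0], 0], [[0, 0, 0], [0.52, 0.41, 0], 0], [[0, 0, 0], [0.52, 0.41, 0], 0]]}}

```text
time: 18.2
tool_pos: [0.5145, 0.3658, 0.1793]
tcp_rot: [3.116, 0.393, -0.001]
wrist_force: [0.4, 0.2, -0.2]
width: 0.496
```

```bash
python3 - <<'E'
from h import *
ci,p,X=wrist("w6"); lids(ci,p,X); rims(ci,p,X); print("z+32");lids(ci,p,X,.032)
E
```

```text
18.2 [0.5145 0.3658 0.1793] [ 3.1164e+00  3.9300e-01 -1.4000e-03] 0.496 [ 0.42  0.23 -0.18]
lid [321. 210.] 7432 plate [0.5157 0.3677] r 0.0385 z 0.0101 knob [0.516  0.3678 0.0433]
lid [355. 374.] 5103 plate [0.3793 0.2973] r 0.0389 z 0.0424 knob [0.4048 0.3117 0.0502]
tub [631. 154.] c [0.6254 0.143 ] rmean 0.0313 642
z+32
lid [321. 210.] 7432 plate [0.5221 0.3692] r 0.0345 z 0.0101 knob 0
lid [355. 374.] 5103 plate [0.3997 0.306 ] r 0.0349 z 0.0424 knob [0.4988 0.3416 0.2001]
```

View pics/w6.png

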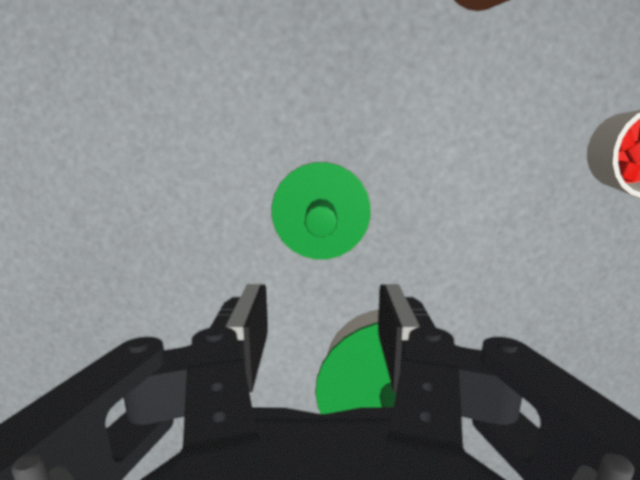

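The small lid is at (321,210), which is (0.516, 0.3678). The large lid sits on its tub at the lower right, and the small tub is at the right edge. I'll shift +1.5 mm in x and +2 mm in y, descend and grip.

Call:
{"op": "move_arm", "data": {"deltas": [[[0, 0, 0], [0.01, 0.02, -0.3], 0], [[0, 0, 0], [0.01, 0.02, -0.6], 0], [[0, 0, 0], [0.01, 0.02, -0.85], 0], [[0, 0, 0], [0.01, 0.02, -1], 0]]}}

```text
time: 18.75
tool_pos: [0.5146, 0.3671, 0.078]
tcp_rot: [3.116, 0.393, -0.003]
wrist_force: [-0.5, 0.8, -0.1]
width: 0.499
```

Call:
{"op": "move_arm", "data": {"deltas": [[[0, 0, 0], [0, 0, -0.2], 0], [[0, 0, 0], [0, 0, -0.4], 0], [[0, 0, 0], [0, 0, -0.53], 0], [[0, 0, 0], [0, 0, -0.62], 0], [[0, 0, 0], [0, 0, -0.62], 0], [[0, 0, 0], [0, 0, -0.62], 0]]}}

```text
time: 19.5
tool_pos: [0.5166, 0.3685, 0.0179]
tcp_rot: [-3.116, -0.393, -0.002]
wrist_force: [-0.0, -0.1, -0.4]
width: 0.497
```

Call:
{"op": "move_arm", "data": {"deltas": [[[0, 0, 0], [0, 0, 0], 0.3], [[0, 0, 0], [0, 0, 0], 0.5], [[0, 0, 0], [0, 0, 0], 1], [[0, 0, 0], [0, 0, 0], 1], [[0, 0, 0], [0, 0, 0], 1], [[0, 0, 0], [0, 0, 0], 1]]}}

```text
time: 20.25
tool_pos: [0.5167, 0.3686, 0.0182]
tcp_rot: [-3.116, -0.393, -0.002]
wrist_force: [-0.5, 0.2, 5.9]
width: 0.265
```

Call:
{"op": "move_arm", "data": {"deltas": [[[0, 0, 0], [0, 0, 0.05], 1], [[0, 0, 0], [0, 0, 0.2], 1], [[0, 0, 0], [0, 0, 0.4], 1], [[0, 0, 0], [0, 0, 0.6], 1], [[0, 0, 0], [0, 0, 0.8], 1], [[0, 0, 0], [0, 0, 0.9], 1], [[0, 0, 0], [0, 0, 0.9], 1], [[0, 0, 0], [0, 0, 0.9], 1]]}}

```text
time: 21.25
tool_pos: [0.5154, 0.3678, 0.1065]
tcp_rot: [3.116, 0.393, -0.002]
wrist_force: [0.4, 0.5, -0.1]
width: 0.266
```

The small tub has only been seen partly from close by, so I'll stop at a waypoint where the wrist camera sees it whole.

Call:
{"op": "move_arm", "data": {"deltas": [[[0, 0, 0], [0, -0.1, 0.15], 1], [[0, 0, 0], [0, -0.3, 0.3], 1], [[0, 0, 0], [0, -0.55, 0.4], 1], [[0, 0, 0], [0, -0.8, 0.4], 1], [[0, 0, 0], [0, -1, 0.4], 1]]}}

```text
time: 21.88
tool_pos: [0.5157, 0.2657, 0.1472]
tcp_rot: [3.117, 0.391, -0.0]
wrist_force: [-0.5, 0.6, -0.9]
width: 0.266
```

Call:
{"op": "move_arm", "data": {"deltas": [[[0, 0, 0], [0, -0.25, 0], 1], [[0, 0, 0], [0, -0.5, 0], 1], [[0, 0, 0], [0, -0.75, 0], 1], [[0, 0, 0], [0, -0.9, 0], 1], [[0, 0, 0], [0, -1, 0], 1], [[0, 0, 0], [0, -1, 0], 1], [[0, 0, 0], [0, -1, 0], 1]]}}

```text
time: 22.75
tool_pos: [0.5161, 0.1686, 0.1473]
tcp_rot: [-3.116, -0.393, -0.0]
wrist_force: [0.8, -0.9, -1.2]
width: 0.267
```

```bash
python3 - <<'E'
from h import *
ci,p,X=wrist("w7"); rims(ci,p,X)
s=(abs(X[...,2]-.038)<.004)&(np.hypot(X[...,0]-.627,X[...,1]-.141)<.05);print(fit(X[s][:,:2]),s.sum())
E
```

```text
22.75 [0.5161 0.1686 0.1473] [-3.1165e+00 -3.9320e-01 -3.0000e-04] 0.267 [ 0.83 -0.9  -1.18]
tub [405.  75.] c [0.6254 0.1419] rmean 0.0315 2403
(array([0.62543668, 0.1418596 ]), np.float64(0.0314648671808942)) 2403
```

View pics/w7.png

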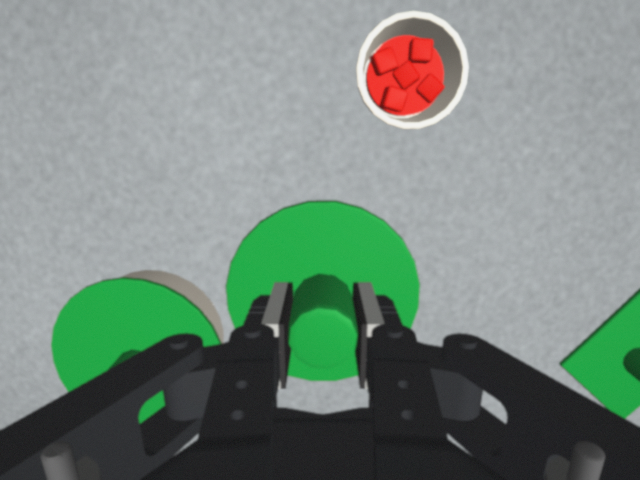

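The picture shows the small tub whole at (412,70), giving (0.6254, 0.1419), and the top camera gave (0.6273, 0.1407). I'll use (0.626, 0.1415), a shift of +110 mm in x and -27 mm in y.

Call:
{"op": "move_arm", "data": {"deltas": [[[0, 0, 0], [0.1, -0.02, 0], 1], [[0, 0, 0], [0.3, -0.07, 0], 1], [[0, 0, 0], [0.5, -0.12, 0], 1], [[0, 0, 0], [0.7, -0.17, 0], 1], [[0, 0, 0], [0.9, -0.22, 0], 1], [[0, 0, 0], [1, -0.27, 0], 1]]}}

```text
time: 23.55
tool_pos: [0.6182, 0.1406, 0.1471]
tcp_rot: [3.117, 0.392, 0.001]
wrist_force: [-0.3, -0.7, 0.1]
width: 0.267
```

Call:
{"op": "move_arm", "data": {"deltas": [[[0, 0, 0], [0.1, 0, 0], 1], [[0, 0, 0], [0.1, 0, -0.15], 1], [[0, 0, 0], [0.1, 0, -0.35], 1], [[0, 0, 0], [0.1, 0, -0.55], 1], [[0, 0, 0], [0.1, 0, -0.75], 1], [[0, 0, 0], [0.1, 0, -0.85], 1], [[0, 0, 0], [0.1, 0, -0.85], 1], [[0, 0, 0], [0.1, 0, -0.85], 1]]}}

```text
time: 24.55
tool_pos: [0.6267, 0.1412, 0.063]
tcp_rot: [-3.117, -0.393, -0.002]
wrist_force: [0.2, 0.3, -0.8]
width: 0.271
```

Call:
{"op": "move_arm", "data": {"deltas": [[[0, 0, 0], [-0.005, 0, -0.04], 1], [[0, 0, 0], [-0.005, 0, -0.07], 1], [[0, 0, 0], [-0.005, 0, -0.1], 1], [[0, 0, 0], [-0.005, 0, -0.12], 1], [[0, 0, 0], [-0.005, 0, -0.13], 1], [[0, 0, 0], [-0.005, 0, -0.13], 1], [[0, 0, 0], [-0.005, 0, -0.13], 1]]}}

```text
time: 25.42
tool_pos: [0.6256, 0.1411, 0.0506]
tcp_rot: [3.117, 0.393, -0.0]
wrist_force: [-4.5, -0.6, 7.4]
width: 0.269
```

Contact came at the expected height. I'll release, rise and back off clear of the view.

Call:
{"op": "move_arm", "data": {"deltas": [[[0, 0, 0], [0, 0, 0.005], 0.4], [[0, 0, 0], [0, 0, 0.005], 0.2], [[0, 0, 0], [0, 0, 0.005], 0], [[0, 0, 0], [0, 0, 0.005], 0], [[0, 0, 0], [0, 0, 0.1], 0], [[0, 0, 0], [0, 0, 0.3], 0], [[0, 0, 0], [0, 0, 0.6], 0], [[0, 0, 0], [0, 0, 1], 0]]}}

```text
time: 26.42
tool_pos: [0.6252, 0.141, 0.1509]
tcp_rot: [3.117, 0.393, -0.001]
wrist_force: [1.1, -0.0, 0.8]
width: 0.5
```

Call:
{"op": "move_arm", "data": {"deltas": [[[0, 0, 0], [-0.2, -0.3, 0.3], 0], [[0, 0, 0], [-0.5, -0.6, 0.6], 0], [[0, 0, 0], [-0.8, -1, 0.7], 0]]}}

```text
time: 26.8
tool_pos: [0.5467, 0.0408, 0.2241]
tcp_rot: [3.116, 0.395, 0.011]
wrist_force: [0.6, -0.3, -0.2]
width: 0.503
```

Call:
{"op": "move_arm", "data": {"deltas": [[[0, 0, 0], [0, -0.3, 0], 0], [[0, 0, 0], [-0.2, -0.6, 0], 0], [[0, 0, 0], [-0.5, -1, 0], 0], [[0, 0, 0], [-0.5, -1, 0], 0], [[0, 0, 0], [-0.5, -1, 0], 0]]}}

```text
time: 27.42
tool_pos: [0.4962, -0.0589, 0.2208]
tcp_rot: [3.117, 0.392, 0.004]
wrist_force: [-0.4, 0.2, -0.4]
width: 0.499
```

```bash
python3 - <<'E'
from h import *
print(status.read_state()["tool_pos"])
T=dict(S=(.627,.141,.04),M=(.3686,-.2841,.052),L=(.3932,.275,.064))
for n in("top","scene"):
    ci,p,d=grab(n);X=cloud(ci,d);cv2.imwrite(f"pics/{n}F.png",p[...,::-1])
    print(n)
    for m,c,a in blobs(p,"green"):
        cs=max(cv2.findContours(m.astype(np.uint8),0,1)[0],key=len).reshape(-1,2)
        Q=X[m&(X[...,2]<.055)]; A=np.c_[Q[:,:2]-Q[:,:2].mean(0),np.ones(len(Q))]; A_,z=A[~np.isnan(A[:,0])],Q[~np.isnan(A[:,0]),2]
        k=abs(z-np.median(z))<.006
        t=np.linalg.lstsq(A_[k],z[k],rcond=None)[0]
        P=plane_xy(ci,cs,np.median(z)); q,r=fit(P)
        for _ in range(4):
            e=abs(np.hypot(*(P-q).T)-r); q,r=fit(P[e<max(.0015,np.median(e)*1.5)])
        print(c.round(),a,"c",q.round(4),"r",r.round(4),"z",t[2].round(4),"tilt deg",np.degrees(np.hypot(*t[:2])).round(2))
E
```

```text
[ 0.49624429 -0.05885191  0.22081249]
top
[236. 214.] 876 c [0.6256 0.1404] r 0.038 z 0.0441 tilt deg 0.26
[335. 283.] 526 c [ 0.4634 -0.0877] r 0.0292 z 0.0116 tilt deg 0.27
[362. 284.] 276 c [ 0.4561 -0.1588] r 0.0332 z 0.0114 tilt deg 1.02
[177. 316.] 2410 c [0.393  0.2741] r 0.0617 z 0.0439 tilt deg 0.07
[423. 324.] 1576 c [ 0.3692 -0.2826] r 0.0494 z 0.0438 tilt deg 0.06
scene
[284. 167.] 678 c [ 0.3701 -0.2794] r 0.0483 z 0.0424 tilt deg 0.52
[320. 220.] 788 c [ 0.4719 -0.1089] r 0.0456 z 0.0113 tilt deg 0.44
[459. 245.] 1349 c [0.3942 0.2775] r 0.0607 z 0.0437 tilt deg 0.17
[381. 294.] 623 c [0.6265 0.1434] r 0.0369 z 0.0435 tilt deg 0.58
```

View pics/topF.png

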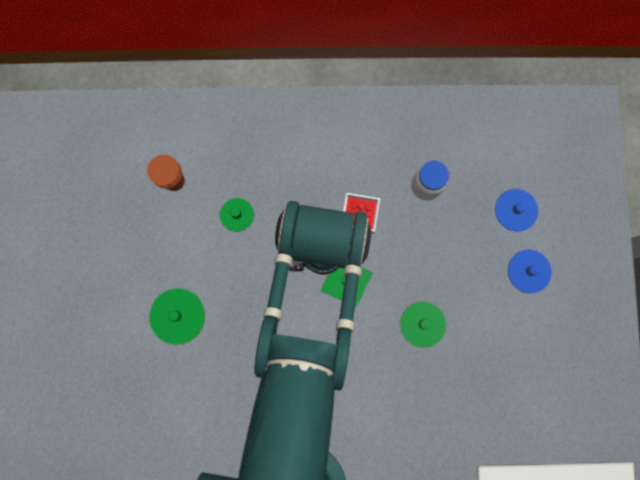

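View pics/sceneF.png

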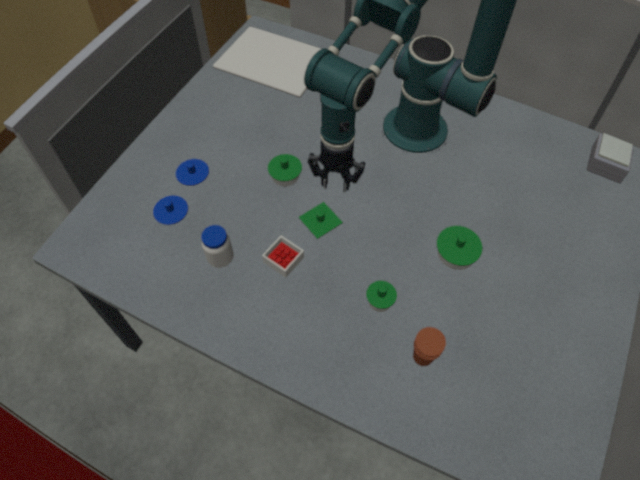

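All three lids lie flat with their plate tops at z ≈ 0.044 (expected 0.043), within about 2 mm of the tub centres measured earlier by the same camera. The box is open. The square lid, jar, cups and blue lids are at their original pixels, and the arm is clear. I'll hand the job in.

```bash
python3 -c "
from workcell import order
print(order.finish_job())"
```

```text
the job is handed in; nothing more can be done
None
```

All three round tubs are covered, each with the green lid of its own size. I set the lids down by feel (6–8 N at the expected height), and the job was handed in at about 27.5 s on the robot's clock. I viewed 10 pictures in all.

- **Seating:** the last pictures put the plate tops at z 0.042–0.044 m (expected 0.043). The fitted tilt was at most 0.6°, which is within the camera noise.
- **Centring:** each lid is within about 2 mm of its tub centre as the same camera measured it beforehand. The medium lid reads 1.6 mm off from the top camera. The small one reads 1.7 mm off the top camera's tub position, and 1.5 mm off the wrist camera's.
- **Left alone:** the square box is open, and the square lid, jar, cups and blue lids show no change in the pictures. In the last top view the arm partly hid the box and the square lid. For the square lid I relied on the scene camera, where it measured within 1 mm of its first reading; the box I checked only by eye there.
- **Disagreement:** the scene camera reads about 3 mm further along +y than the other two. I took this as its calibration offset and went by the top and wrist cameras.

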